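# Seat the flange casting and snap the hold-down clamp shut

## Robot

A 7-joint arm with a two-finger parallel gripper is mounted at the origin on the work surface. World frame = base frame: x ahead of the robot, y to its left, z up, the work surface at z = 0. Lengths are in m, angles in rad, forces in N, time in s.
With the tool pointing down it reaches from about 0.35 to 0.775 m from the base axis. Payload 3.1 kg.
Tool frame: the origin (TCP) lies at the very end of the fingers, on their centre line; the grasp point (between the pads) lies 19 mm behind it (manip.grip_point_offset is the distance from the TCP to the grasp point, in m); z points along the fingers, y is the line along which they close (so a half turn about z gives the same grasp; the last joint's range is limited). The gripper opens to 85 mm and grips with 20 to 120 N. Pads are 22 mm wide; open, the fingers measure 114 mm over their backs; the gripper's body (76 mm by 85 mm) begins 54 mm behind the grasp point. The pads swing forward as they close: fully open they stand 13 mm farther back than shut.
Start: joints at [1.11, 0.311, 0.014, 1.512, -0.004, 1.319, -0.027], TCP at [0.224, -0.502, 0.231] pointing down, gripper open.
Joint ranges: [-2.7, 2.7], [-0.3, 1.91], [-1.27, 1.3], [0.12, 2.57], [-1.44, 4.58], [0.2, 2.03], [-3.05, 3.05]. Speed limits (rad/s): [2.79, 2.79, 3.14, 3.14, 3.14, 3.14, 3.14].

## Interface

Orientations are given as a rotation vector (axis times angle).
In Python, from station import manip gives the robot as it stands.
- The arm moves only by the tool send_rows, never from a script. Its argument "motion" is one flat list of numbers, 4 for each row, row after row: the shift along the tool's x, y, z scaled (see below), then the turn about the tool's z scaled (see below). A call has exactly 5 rows; each row shifts and turns the commanded pose from where the row before left it, along the tool's axes as they then stand; what a row does not reach is not made up. The controller multiplies each number of a shift by 0.02 m and each number of a turn by 0.08 rad. A row lasts 1/12 s, in which the tool goes at most 41.7 mm and 7.16 degrees, less where a joint would pass 70% of its speed; a pose out of reach is approached as far as the arm can. A call with a number of a shift or a turn outside -1 to 1 is refused whole. A call with a gripper value outside its range is refused whole. "gripper" is the opening, from 0 (shut) to 1 (fully open), set as the call begins (left out, the last holds). The fingers move at their own pace and stop on an object; the grip force is fixed at half the most. Time passes only in rows, so rows that do not move let the fingers close, or fill a call up. It gives the time, the measured TCP pose, the force, the opening and the grip force at its end, in the units of the state.
- manip.observe(): the state, without advancing time (a new reading comes with each control period).
- manip.grab_frame(name): name is "scene" or "top" or "wrist"; returns the picture (480x640x3 uint8, red, green, blue); there is no depth.
- manip.camera_info(name): a dict with "fx", "fy", "cx", "cy" (pixels), "k1" (the pictures are not rectified: a ray, as slopes to the right and down, at radius r is drawn at 1 + k1 r^2 times it, then the intrinsics apply), "rvec" (rotation vector, rad) and "tvec" (3), from world to camera coordinates, as OpenCV has them. Camera axes: x right, y down, z forward; pixel columns grow to the right and rows downward; lengths in m; the calibration is good to about 2 mm. A picture is of the moment at which its call begins: read the wrist's pose just before it. camera_info takes no time and is no camera call; for the wrist camera it gives the pose at the moment of the call.
- manip.job_done(): hands the job in; it is judged then, once.
The state is a dict: "time": time; "qpos": joint angles; "qd": joint speeds; "joint_efforts": joint torques, N m; "position": TCP position; "tcp_rot": TCP orientation; "contact_force": force on the tool from outside, world axes, zero at the start; "torque": the same for the moment, N m; "opening": finger opening in m; "grip_force": force on a finger pad.
Only numpy, scipy, OpenCV 4.12 (cv2) and the standard library are available. Lean on these libraries where they do the work, as an engineer would, in place of code of your own. Each camera call takes 0.05 s, during which the arm holds its last target. There are 200 camera calls.

## Task

With a fingertip, push the aluminium flange casting along its guides in the fixture until it is fully home against the end stop. Then push the handle of the clamp over its dead point so that it snaps shut and holds the casting down. Do not pick the casting up or tip it over, and leave the loose parts around the fixture where they are.

Things in the scene. Friction and masses are not known exactly. Their poses are not given: they have to be found in the camera images.
- fixture: Aluminium plate 300 x 120 x 12 mm fixed on the bench, a clamp at one end, a slot with side guides at the other. Origin: on the bench (z=0) below the middle of the end stop's face. x axis points from clamp to the slot's open end, z up; plate spans x = -115 to 185 mm, slot floor z = 12 mm.
- stop_face (a point): Middle of the end stop's face, at x = 0, y = 0, z = 18 mm of the fixture's frame: a bar 76 mm wide, facing the fixture's +x. The two side guides run from x = 10 to 175 mm with inner faces at y = +-37 mm. Stop and guides rise to z = 24 mm.
- casting: Loose aluminium casting, 0.3 to 0.6 kg, flat in the slot: flange 90 (along x) x 70 x 12 mm with an upright pipe neck. Origin: centre of its underside; x axis along the slot, away from the stop, z up. Starts 22 to 48 mm short of the stop; home, the flange edge touches the stop and the origin is at x = 45 mm of the fixture's frame. Sliding takes 1 to 6 N.
- casting_neck (a point): Centre of the casting's open pipe neck (outer diameter 40, height 40 mm), half-way up, on its axis: 44 mm above the bench, 16 mm from the casting's origin along its +x (61 mm from the stop when home).
- clamp_pivot (a point): Middle of the clamp's pivot pin, at x = -30 mm, y = 0, z = 58 mm of the fixture's frame. The pin runs along the fixture's y axis between two cheeks, 30 mm wide over all, that reach to z = 68 mm.
- handle_end (a point): Point in the handle 120 mm from the pivot. The handle is a straight bar in the fixture's x-z plane, its outer 70 mm a black grip of 20 mm diameter with a domed end, 10 mm beyond this point. Open, it leans 0.88 rad from upright away from the casting (point 134 mm above the bench); locked, 0.20 rad towards it (176 mm).
- clamp_lever (a joint): Turn of the lever (handle plus hold-down arm with rubber foot), rad: 0 open, arm raised; about 1.08 locked, foot on the flange of a casting that is home; 1.18 with nothing under it. Grows as the handle is pushed towards the casting. A spring drives it away from its dead point near 0.65, back or on to lock; first push 7 N at the handle's end, then less. Arm reaches x = 35 mm of the fixture's frame.
- spare_flange: Bystander: loose round aluminium flange, 60 mm diameter, 45 mm high, standing on the bench; origin at the centre of its underside. Not to be disturbed.
- hose_coupling: Bystander: loose black rubber tube, 44 mm diameter, 50 mm high, standing on end; origin at the centre of its underside. Not to be disturbed.
- parts_carton: Bystander: loose small cardboard carton 70 x 50 x 35 mm; origin at the centre of its underside. Not to be disturbed.
Mind the look-alikes: they are no part of the job. Leave any blue or pink look-alike of the casting alone.

How it is judged:
On the way, in this order (a step that is already met when the one before it is completed fails the run):
1. the casting is home against the stop (within 3 mm), clamp still open (x of casting in the frame of fixture below 0.048 m and value of joint clamp_lever below 0.5 rad), for 0.2 s.
2. the lever is past its dead point and has snapped to lock (value of joint clamp_lever above 1.02 rad), for 0.2 s.
At the end, for the whole second after the job is handed in: The lever is locked (joint between 1.02 and 1.13 rad) with its foot on the flange; the casting lies flat (within 3 mm and 0.05 rad) and at rest, within 3 mm of the end stop (value of joint clamp_lever between 1.02 and 1.13 rad and x of casting in the frame of fixture below 0.048 m and z of casting in the frame of fixture below 0.015 m and angle between casting's own z axis and vertical below 0.05 rad and linear speed of casting below 0.01 m/s); the robot touches nothing.
It fails at once if the casting is lifted more than 15 mm off the slot floor (z of casting in the frame of fixture above 0.027 m).
It fails at once if the casting is tipped by more than 0.3 rad (angle between casting's own z axis and vertical above 0.3 rad).
It fails at once if a bystander is moved more than 30 mm (distance of any of spare_flange, hose_coupling, parts_carton from where it was at the start of the episode above 0.03 m).
It also fails if it takes over 48 s, if anything falls off the work surface, if the arm or the gripper's body presses on something with over 40 N, if the wrist force passes 120 N, or if a joint passes its speed limit or range.

## Working session

There is one attempt and no reset: what is moved stays moved. The work goes in short steps, Python scripts to look and compute and a tool call to move; the robot and the scene stay as the last step left them, time stands still between calls to the robot, and variables do not carry over. Pictures are saved under pics/ and viewed, at most 10 in all, crops included, and the job is handed in when it is done.

Besides the shell and the picture viewer there is one more tool, called after "Request:" as name(argument=value, ...) on one line, values as JSON. send_rows: Moves the arm, as the interface text tells. Shifts and turns lie within -1 to 1; 1 stands for 0.02 m of shift or 0.08 rad of turn. Its arguments: {"type":"object","properties":{"motion":{"type":"array","items":{"type":"number"}},"gripper":{"type":"number"}},"required":["motion"]}

```bash
mkdir -p pics; cat > h.py <<'E'
import numpy as np, cv2
from station import manip
def grab(n,f):
    im=manip.grab_frame(n); cv2.imwrite('pics/'+f,cv2.cvtColor(im,cv2.COLOR_RGB2BGR)); return im
def ray(n,u,v,ci=None):
    c=ci or manip.camera_info(n); x=np.array([(u-c['cx'])/c['fx'],(v-c['cy'])/c['fy']]); d=x.copy()
    for _ in range(30): d=x/(1+c['k1']*(d@d))
    R=cv2.Rodrigues(np.array(c['rvec'],float))[0]; t=np.array(c['tvec'],float)
    return -R.T@t, R.T@np.array([d[0],d[1],1])
def atz(n,u,v,z):
    o,d=ray(n,u,v); return o+d*(z-o[2])/d[2]
def proj(n,P):
    c=manip.camera_info(n); R=cv2.Rodrigues(np.array(c['rvec'],float))[0]; p=R@np.array(P)+np.array(c['tvec'])
    s=p[:2]/p[2]; s=s*(1+c['k1']*(s@s)); return s*[c['fx'],c['fy']]+[c['cx'],c['cy']]
E
python3 -c "
from h import *
grab('scene','s1.png');grab('top','t1.png')
s=manip.observe();print(s['time'],s['position'],s['tcp_rot'],s['opening'],s['contact_force'])
for n in('scene','top'):print(ray(n,320,240))"
```

```text
0.1 [ 0.22341876 -0.50185515  0.23032542] [-3.07090306e+00 -6.52736868e-01  8.22038155e-04] 0.08564114040785997 [-0.7478506   0.13581808  0.07811552]
(array([1.41623576, 0.41115984, 0.74325725]), array([-0.7334056 , -0.31634544, -0.60189441]))
(array([0.4348045 , 0.04567831, 1.17919891]), array([ 0.17589467,  0.02205977, -0.98429726]))
```

View pics/s1.png

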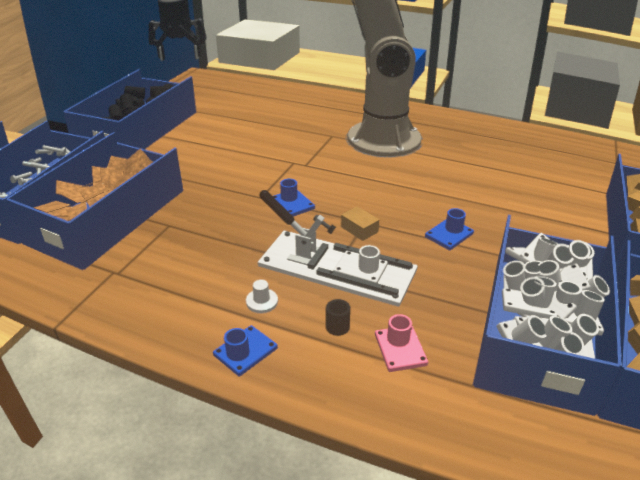

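View pics/t1.png

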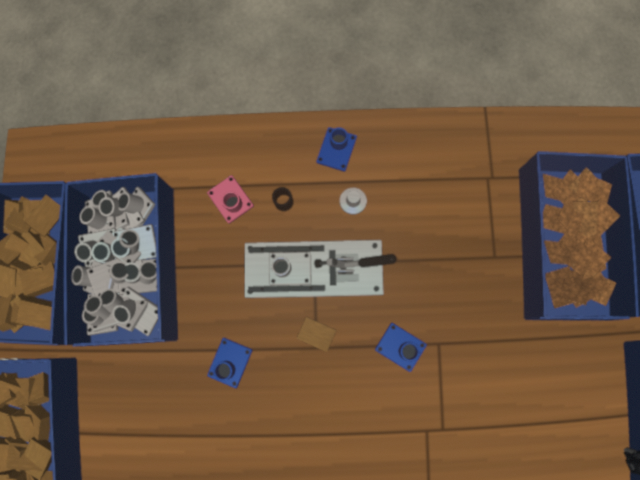

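The top view shows the fixture plate with corners at about (245,242), (382,240), (384,296) and (245,298). The neck is near (281,267) and the handle grip runs from (360,263) to (396,259). I'll enlarge this area to read it more closely.

```bash
python3 -c "
from h import *
a=cv2.imread('pics/t1.png')[225:315,235:405];cv2.imwrite('pics/t1c.png',cv2.resize(a,None,fx=4.7,fy=4.7,interpolation=cv2.INTER_CUBIC))
for u,v in [(245,242),(382,240),(384,296),(245,298)]:print(atz('top',u,v,.012).round(4))
"
```

```text
[0.6442 0.2369 0.012 ]
[ 0.639  -0.0637  0.012 ]
[ 0.5168 -0.0622  0.012 ]
[0.5213 0.2374 0.012 ]
```

View pics/t1c.png

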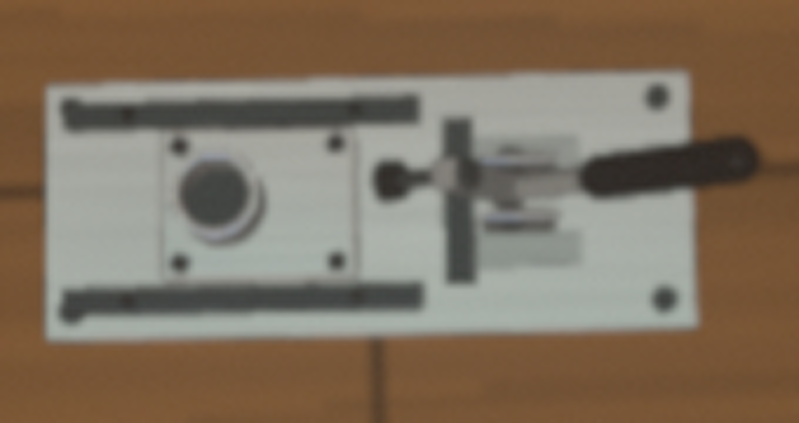

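The enlarged crop puts the plate corners at (45,86), (689,71), (698,328) and (47,341). The flange edges are at crop x≈163 and 356, the neck top is centred near (214,193), and the grip's domed end is near (757,156). Next I'll fit the fixture frame.

```bash
python3 -c "
from h import *
C=lambda u,v,z:atz('top',(u+.5)/4.7+234.5,(v+.5)/4.7+224.5,z)
img=np.array([C(*p,.012)[:2] for p in [(45,86),(689,71),(698,328),(47,341)]])
# x_f ~ +y world; y_f ~ -x world
fx=np.array([[.185,-.06],[-.115,-.06],[-.115,.06],[.185,.06]])
mi,mf=img.mean(0),fx.mean(0);H=(fx-mf).T@(img-mi);U,S,V=np.linalg.svd(H);R=V.T@np.diag([1,np.linalg.det(V.T@U.T)])@U.T
o=mi-R@mf;print('o',o,'yaw',np.arctan2(R[1,0],R[0,0]),'res',(fx@R.T+o-img)*1e3)
F=lambda P:R.T@(P[:2]-o)
for n,p in dict(neck=(214,193,.064),fl1=(161,205,.024),fl2=(356,205,.024),stopf=(444,200,.024),stopf2=(444,205,.024),hand=(752,156,.134)).items():print(n,C(*p).round(4),F(C(*p)).round(4))
W=lambda x,y,z:np.r_[R@[x,y]+o,z].round(4)
for n,p in dict(neck=(.092,0,.044),neckhome=(.061,0,.044),piv=(-.03,0,.058),hopen=(-.03-.12*np.sin(.88),0,.134),hlock=(-.03+.12*np.sin(.2),0,.176)).items():print(n,W(*p),proj('top',W(*p)).round(1),proj('scene',W(*p)).round(1))
s=manip.observe();print(cv2.Rodrigues(s['tcp_rot'])[0].round(4))
for n,p in dict(coup=(283,199,.05),sp=(353,200,.045),car=(316,334,.035)).items():print(n,F(atz('top',*p)).round(3))
"
```

```text
o [0.5810306  0.05362925] yaw 1.5624905167362786 res [[ 0.34666378 -0.59098166]
 [ 0.39601984  0.07774261]
 [-0.195566   -0.36359438]
 [-0.54711762  0.87683343]]
neck [0.5826 0.1549 0.064 ] [ 0.1013 -0.0007]
fl1 [0.5831 0.1833 0.024 ] [ 0.1297 -0.001 ]
fl2 [0.5804 0.094  0.024 ] [0.0403 0.0009]
stopf [0.5815 0.0537 0.024 ] [ 0.0001 -0.0004]
stopf2 [0.5792 0.0538 0.024 ] [0.0002 0.0019]
hand [ 0.5817 -0.0751  0.134 ] [-0.1287 -0.0017]
neck [0.5818 0.1456 0.044 ] [285.5 267.1] [364.8 257.4]
neckhome [0.5815 0.1146 0.044 ] [300.1 266.8] [349.9 253.5]
piv [0.5808 0.0236 0.058 ] [343.4 265. ] [307.4 236.6]
hopen [ 0.58   -0.0689  0.134 ] [391.5 258.8] [264.2 194.5]
hlock [0.581  0.0475 0.176 ] [331.5 257.1] [318.2 188.7]
[[ 9.135e-01  4.067e-01 -9.000e-04]
 [ 4.067e-01 -9.135e-01  1.900e-03]
 [-1.000e-04 -2.100e-03 -1.000e+00]]
coup [ 0.096 -0.147]
sp [-0.055 -0.142]
car [0.03  0.141]
```

The fit agrees with the given sizes: the plate closes to within 1 mm, the stop face reads x≈0, and the casting is 40 mm short (flange from 40 to 130 mm). I'll now shut the gripper, align the tool and travel to behind the casting.

Request:
send_rows(motion=[1,-1,0,1,1,-1,0,1,1,-1,0,1,1,-1,0,1,1,-1,0,1], gripper=0)

```text
time: 0.52
position: [0.2941, -0.3794, 0.2308]
tcp_rot: [-3.141, -0.022, 0.002]
contact_force: [-0.1, 0.4, 0.4]
opening: 0.0255
grip_force: 0.0
```

Request:
send_rows(motion=[1,-1,0,0.34,1,-1,0,0,1,-1,0,0,1,-1,0,0,1,-1,0,0])

```text
time: 0.93
position: [0.3951, -0.28, 0.2309]
tcp_rot: [-3.141, 0.013, 0.001]
contact_force: [-0.6, -0.5, -0.3]
opening: 0.0001
grip_force: 0.0
```

Request:
send_rows(motion=[1,-1,0,0,1,-1,0,0,1,-1,0,0,1,-1,0,0,1,-1,0,0])

```text
time: 1.35
position: [0.4958, -0.1809, 0.2308]
tcp_rot: [-3.141, 0.013, 0.002]
contact_force: [0.7, -0.1, 0.6]
opening: 0.0001
grip_force: 0.0
```

Request:
send_rows(motion=[0.85,-1,0,0,0.85,-1,0,0,0.85,-1,0,0,0.85,-1,0,0,0.85,-1,0,0])

```text
time: 1.77
position: [0.5816, -0.0819, 0.2306]
tcp_rot: [-3.142, 0.013, 0.002]
contact_force: [0.3, -0.3, 0.0]
opening: -0.0001
grip_force: 0.0
```

Request:
send_rows(motion=[0,-1,0,0,0,-1,0,0,0,-1,0,0,0,-1,0,0,0,-1,0,0])

```text
time: 2.18
position: [0.5816, 0.018, 0.2305]
tcp_rot: [3.141, -0.013, -0.002]
contact_force: [0.4, -0.7, 0.6]
opening: 0.0002
grip_force: 0.0
```

Request:
send_rows(motion=[0,-1,0,0,0,-1,0,0,0,-1,0,0,0,-1,0,0,0,-1,0,0])

```text
time: 2.6
position: [0.5825, 0.118, 0.2306]
tcp_rot: [3.141, -0.013, -0.002]
contact_force: [0.1, -0.6, 1.1]
opening: 0.0001
grip_force: 0.0
```

Request:
send_rows(motion=[0,-1,0,0,0,-1,0,0,0,-1,0,0,0,-1,0,0,0,-1,0,0])

```text
time: 3.02
position: [0.5833, 0.2178, 0.2305]
tcp_rot: [3.141, -0.013, -0.002]
contact_force: [0.6, 0.2, 0.2]
opening: -0.0003
grip_force: 0.0
```

Request:
send_rows(motion=[0,-0.2,1,0,0,0,1,0,0,0,1,0,0,0,1,0,0,0,1,0])

```text
time: 3.43
position: [0.5833, 0.2209, 0.1296]
tcp_rot: [3.141, -0.013, -0.002]
contact_force: [0.2, -0.4, -0.4]
opening: -0.0
grip_force: 0.0
```

Request:
send_rows(motion=[0,0,1,0,0,0,1,0,0,0,1,0,0,0,1,0,0,0,0,0])

```text
time: 3.85
position: [0.5799, 0.2191, 0.046]
tcp_rot: [3.137, -0.013, -0.015]
contact_force: [-1.2, -0.7, -0.4]
opening: 0.0001
grip_force: 0.0
```

```bash
python3 -c "
from h import *
for n in('top','scene'):
  a=manip.grab_frame(n)[:,:,::-1]
  a=a[200:320,235:405] if n=='top' else a[170:310,240:430]
  cv2.imwrite('pics/c_%s.png'%n,cv2.resize(a,None,fx=4,fy=4,interpolation=cv2.INTER_CUBIC))
"
```

```text
(no output)
```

View pics/c_scene.png

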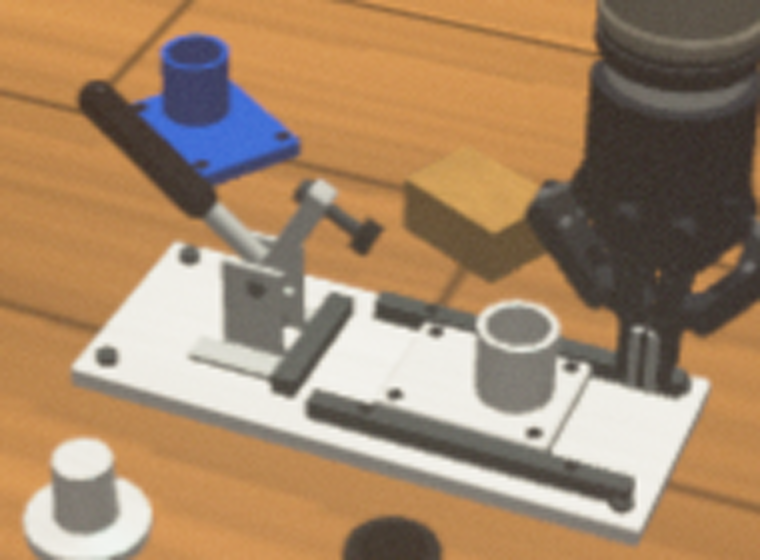

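In this view the shut fingers stand in the slot behind the casting. The gripper's side linkages spread along the push direction and would come close to the neck, so I'll turn the tool 90° to put them across the slot.

```bash
python3 -c "
from h import *
s=manip.observe();print(s['qpos'],s['position'],s['tcp_rot'])"
```

```text
[-0.17239005  0.63421142 -0.32842127  1.51502142  0.22426326  1.0323489
 -2.1364458 ] [0.58293897 0.22071765 0.05035645] [ 3.14058127 -0.01317686 -0.00398596]
```

Request:
send_rows(motion=[0,0,0,-1,0,0,0,-1,0,0,0,-1,0,0,0,-1,0,0,0,-1])

```text
time: 4.37
position: [0.5853, 0.2217, 0.0536]
tcp_rot: [-3.08, -0.617, -0.006]
contact_force: [0.0, -0.1, 0.0]
opening: -0.0003
grip_force: 0.0
```

Request:
send_rows(motion=[0,0,0,-1,0,0,0,-1,0,0,0,-1,0,0,0,-1,0,0,0,-1])

```text
time: 4.78
position: [0.5853, 0.2216, 0.0536]
tcp_rot: [2.896, 1.216, 0.006]
contact_force: [0.2, -1.0, 0.6]
opening: -0.0001
grip_force: 0.0
```

Request:
send_rows(motion=[0,0,0,-1,0,0,0,-1,0,0,0,-1,0,0,0,-1,0,0,0,-1])

```text
time: 5.2
position: [0.5853, 0.2215, 0.0535]
tcp_rot: [2.596, 1.766, 0.005]
contact_force: [-0.2, 0.7, 0.2]
opening: 0.0001
grip_force: 0.0
```

Request:
send_rows(motion=[0,0,0,-1,0,0,0,-1,0,0,0,-1,0,0,0,-1,0,0,0,-0.63])

```text
time: 5.62
position: [0.5853, 0.2213, 0.0534]
tcp_rot: [2.227, 2.213, 0.005]
contact_force: [-0.1, -0.1, -0.2]
opening: 0.0
grip_force: 0.0
```

Request:
send_rows(motion=[0,0,0.5,0,0,0,0.5,0,0,0,0.5,0,0,0,0,0,0,0,0,0])

```text
time: 6.03
position: [0.5829, 0.2206, 0.0199]
tcp_rot: [-2.231, -2.211, 0.004]
contact_force: [0.5, 0.6, 0.5]
opening: -0.0001
grip_force: 0.0
```

Request:
send_rows(motion=[-0.4,0,0,0,-0.4,0,0,0,-0.3,0,0,0,-0.25,0,0,0,-0.25,0,0,0])

```text
time: 6.45
position: [0.584, 0.1896, 0.022]
tcp_rot: [-2.231, -2.211, -0.004]
contact_force: [0.8, 2.5, 0.1]
opening: -0.0004
grip_force: 0.9
```

Request:
send_rows(motion=[-0.2,0,0,0,-0.2,0,0,0,-0.2,0,0,0,-0.2,0,0,0,-0.2,0,0,0])

```text
time: 6.87
position: [0.5835, 0.17, 0.0218]
tcp_rot: [-2.23, -2.212, -0.003]
contact_force: [0.4, 3.7, 2.4]
opening: -0.0002
grip_force: 2.0
```

Request:
send_rows(motion=[-0.1,0,0.15,0,-0.1,0,0.1,0,-0.1,0,0,0,-0.1,0,0,0,-0.1,0,0,0])

```text
time: 7.28
position: [0.5834, 0.1595, 0.0165]
tcp_rot: [-2.231, -2.212, -0.001]
contact_force: [0.8, 3.1, 2.8]
opening: -0.0001
grip_force: 2.2
```

Request:
send_rows(motion=[-0.1,0,0,0,-0.1,0,0,0,-0.05,0,0,0,0,0,0,0,0,0,0,0])

```text
time: 7.7
position: [0.5833, 0.1556, 0.0165]
tcp_rot: [-2.229, -2.212, -0.003]
contact_force: [-0.1, 4.8, 2.5]
opening: -0.0002
grip_force: 3.0
```

Still sliding at 3–5 N, with the stop expected near y≈0.154. I'll go on in small steps until the force jumps.

Request:
send_rows(motion=[-0.05,0,0,0,-0.05,0,0,0,-0.05,0,0,0,0,0,0,0,0,0,0,0])

```text
time: 8.12
position: [0.5832, 0.1555, 0.0166]
tcp_rot: [-2.226, -2.212, -0.009]
contact_force: [0.7, 10.0, 0.9]
opening: -0.0002
grip_force: 4.7
```

Request:
send_rows(motion=[-0.05,0,0,0,-0.05,0,0,0,0,0,0,0,0,0,0,0,0,0,0,0])

```text
time: 8.53
position: [0.5831, 0.1555, 0.0167]
tcp_rot: [-2.223, -2.212, -0.013]
contact_force: [2.0, 12.1, -0.2]
opening: -0.0003
grip_force: 5.9
```

The position has stalled while the force rose to 12 N, so the casting is home. I'll back off, rise, and check with a top view.

Request:
send_rows(motion=[0.3,0,0,0,0.5,0,-0.2,0,0.5,0,-1,0,0,0,-1,0,0,0,-1,0])

```text
time: 8.95
position: [0.5823, 0.1731, 0.0796]
tcp_rot: [2.231, 2.211, -0.009]
contact_force: [0.1, -0.3, -0.3]
opening: 0.0003
grip_force: 0.0
```

Request:
send_rows(motion=[0,0,-1,0,0,0,-1,0,0,0,-1,0,0,0,-1,0,0,0,-1,0])

```text
time: 9.37
position: [0.5829, 0.1719, 0.1802]
tcp_rot: [2.233, 2.207, -0.009]
contact_force: [0.8, 1.0, 0.4]
opening: 0.0
grip_force: 0.0
```

Request:
send_rows(motion=[0,0,-1,0,0,0,-1,0,0,0,-1,0,-1,0,0,0,-1,0,0,0])

```text
time: 9.78
position: [0.5828, 0.1344, 0.2413]
tcp_rot: [2.228, 2.211, -0.002]
contact_force: [0.4, -0.7, -0.7]
opening: -0.0002
grip_force: 0.0
```

Request:
send_rows(motion=[-1,0,0,0,-1,0,0,0,-1,0,0,0,-1,0,0,0,-1,0,0,0])

```text
time: 10.2
position: [0.581, 0.0313, 0.2393]
tcp_rot: [2.234, 2.208, -0.009]
contact_force: [0.3, 0.4, -0.1]
opening: -0.0003
grip_force: 0.0
```

Request:
send_rows(motion=[-1,0,0,0,-1,0,0,0,-1,0,0,0,-1,0,0,0,-1,0,0,0])

```text
time: 10.62
position: [0.5796, -0.0685, 0.2393]
tcp_rot: [-2.234, -2.208, 0.009]
contact_force: [0.2, 0.2, 0.4]
opening: 0.0001
grip_force: 0.0
```

Request:
send_rows(motion=[-1,0,0,0,-1,0,0,0,-1,0,0,0,-1,0,0,0,0,0,0,0])

```text
time: 11.03
position: [0.5782, -0.1542, 0.2386]
tcp_rot: [2.243, 2.198, -0.014]
contact_force: [0.2, -1.7, -0.4]
opening: -0.0
grip_force: 0.0
```

```bash
python3 -c "
from h import *
a=manip.grab_frame('top')[225:315,235:405,::-1]
cv2.imwrite('pics/t2c.png',cv2.resize(a,None,fx=4.7,fy=4.7,interpolation=cv2.INTER_CUBIC))
print(manip.observe()['qpos'])"
```

```text
[ 0.68525215  0.5022211  -0.72159705  1.33241821  0.33105112  1.43125681
 -0.03854967]
```

View pics/t2c.png

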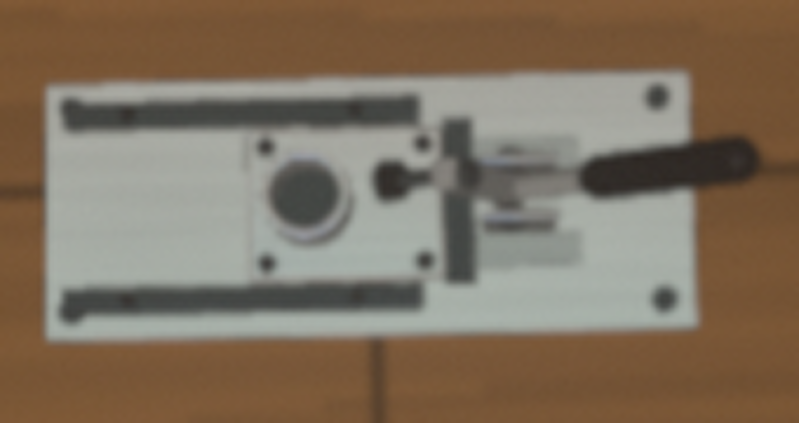

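The flange edge at crop x≈443 now meets the stop, and the clamp is still open. I'll lower the finger outside the handle.

Request:
send_rows(motion=[0,0.1,1,0,0,0,1,0,0,0,1,0,0,0,1,0,0,0,1,0])

```text
time: 11.5
position: [0.5814, -0.1446, 0.1389]
tcp_rot: [-2.23, -2.211, 0.004]
contact_force: [0.8, -0.3, 1.1]
opening: 0.0
grip_force: 0.0
```

Request:
send_rows(motion=[0.8,0,0.8,0,0.8,0,0,0,0.6,0,0,0,0,0,0,0,0,0,0,0])

```text
time: 11.92
position: [0.5833, -0.0999, 0.1251]
tcp_rot: [2.227, 2.214, -0.0]
contact_force: [0.5, -0.6, 0.6]
opening: 0.0
grip_force: 0.0
```

Request:
send_rows(motion=[0.3,-0.15,0,0,0.3,0,-0.1,0,0.3,0,-0.1,0,0.3,0,-0.1,0,0.3,0,-0.1,0])

```text
time: 12.33
position: [0.58, -0.0855, 0.1335]
tcp_rot: [2.231, 2.19, -0.024]
contact_force: [-3.4, -21.6, 8.6]
opening: 0.0002
grip_force: 11.0
```

Request:
send_rows(motion=[0.3,0,-0.1,0,0.3,0,-0.1,0,0.3,0,-0.1,0,0.3,0,-0.1,0,0.3,0,-0.1,0])

```text
time: 12.75
position: [0.5805, -0.0721, 0.148]
tcp_rot: [2.233, 2.163, -0.05]
contact_force: [-12.1, -38.1, 33.3]
opening: 0.0001
grip_force: 21.4
```

The force is higher than a free handle should give (38 N sideways, 33 N upward). I'll stop and look.

```bash
python3 -c "
from h import *
a=manip.grab_frame('scene')[130:270,230:390,::-1]
cv2.imwrite('pics/s3c.png',cv2.resize(a,None,fx=4.2,fy=4.2,interpolation=cv2.INTER_CUBIC))
s=manip.observe();print(s['position'],s['contact_force'],s['torque'])"
```

```text
[ 0.58268035 -0.06659155  0.14819235] [  1.36322999 -14.45972973   4.16976913] [-2.76934463 -0.37708443 -0.04055845]
```

View pics/s3c.png

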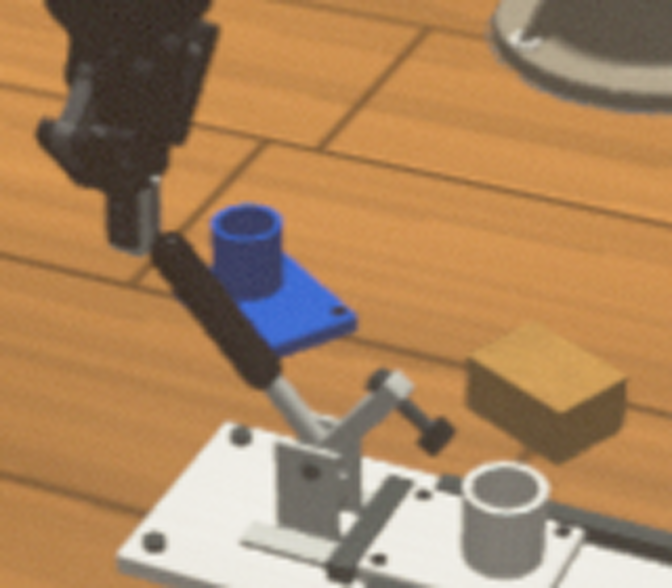

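The lever has only moved a little. The fingertip sits barely below the dome's level, and friction jams it because the handle end rises faster than the finger. I'll back off, go lower, and push along the arc instead.

Request:
send_rows(motion=[-1,0,0,0,-1,0,0,0,0,-0.1,0.8,0,0,0,0.7,0,0,0,0,0])

```text
time: 13.22
position: [0.5758, -0.0878, 0.1099]
tcp_rot: [2.236, 2.204, -0.015]
contact_force: [-5.0, -9.6, 5.2]
opening: 0.0002
grip_force: 5.0
```

Request:
send_rows(motion=[0.15,0.1,-0.2,0,0.2,0.1,-0.2,0,0.2,0,-0.2,0,0.2,0,-0.2,0,0.2,0,-0.2,0])

```text
time: 13.63
position: [0.5827, -0.0687, 0.1323]
tcp_rot: [2.233, 2.2, -0.008]
contact_force: [2.5, -6.8, -1.5]
opening: -0.0003
grip_force: 3.1
```

Request:
send_rows(motion=[0.25,-0.1,-0.17,0,0.25,0,-0.17,0,0.25,0,-0.16,0,0.25,0,-0.14,0,0.25,0,-0.12,0])

```text
time: 14.05
position: [0.5814, -0.042, 0.149]
tcp_rot: [2.232, 2.202, -0.006]
contact_force: [-0.2, -5.5, 3.4]
opening: 0.0003
grip_force: 2.8
```

Request:
send_rows(motion=[0.25,0,-0.12,0,0.25,0,-0.1,0,0.25,0,-0.1,0,0.25,0,-0.08,0,0.25,0,-0.06,0])

```text
time: 14.47
position: [0.5808, -0.0105, 0.1571]
tcp_rot: [-2.231, -2.211, -0.002]
contact_force: [-0.9, 0.5, -0.4]
opening: 0.0002
grip_force: 0.0
```

The force has gone to zero, so the lever has snapped over. I'll withdraw and check.

Request:
send_rows(motion=[-0.5,0,0,0,-1,0,0,0,-1,0,0,0,-1,0,0,0,-1,0,0,0])

```text
time: 14.88
position: [0.5795, -0.1026, 0.1561]
tcp_rot: [-2.229, -2.212, 0.0]
contact_force: [-0.3, 0.2, -0.1]
opening: 0.0001
grip_force: 0.0
```

Request:
send_rows(motion=[-0.5,0,-1,0,0,0,-1,0,0,0,-1,0,0,0,0,0,0,0,0,0])

```text
time: 15.3
position: [0.5805, -0.1116, 0.2175]
tcp_rot: [2.23, 2.211, 0.003]
contact_force: [-0.6, -0.6, -0.6]
opening: 0.0
grip_force: 0.0
```

```bash
python3 -c "
from h import *
a=manip.grab_frame('scene')[150:310,240:430,::-1]
cv2.imwrite('pics/s4c.png',cv2.resize(a,None,fx=3.7,fy=3.7,interpolation=cv2.INTER_CUBIC))
from math import *
o=np.array([.58103,.05363]);y=1.5625
P=lambda l,p:((proj('scene',np.r_[o+(-.03+l*sin(p))*np.array([cos(y),sin(y)]),.058+l*cos(p)])-[240,150])*3.7).round(0)
for p in (.1,.2,.3):print(p,P(.13,p))"
```

```text
0.1 [269. 119.]
0.2 [293. 128.]
0.3 [316. 139.]
```

View pics/s4c.png

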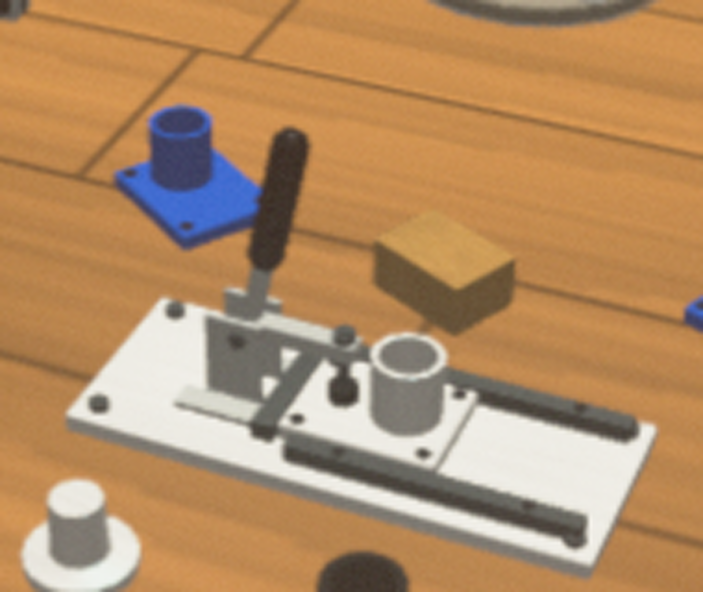

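The handle's tip is at crop (292,130), where a 0.20 rad lean projects to (293,128). The foot rests on the flange, the casting is against the stop, and the arm is clear.

```bash
python3 -c "
from h import *
print(manip.job_done())"
```

```text
the job is handed in; nothing more can be done
None
```

The casting is home against the end stop, the clamp is snapped shut with its foot on the flange, and the job is handed in at about 15 s; no verdict came back, so success rests on the last camera picture.

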